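Swap the standard jar behind the solvent bottles

TASK

The used standard jar (yellow lid) is penned in at the back corner of the white solvent tray: first lift both tall solvent bottles out and stand them in the empty yellow parking tray, then move the used jar into the black empties tub and stand the fresh jar (green lid) centred on the grey mat in its place. When the jars are swapped, put the bottles back, the blue-capped one centred on the blue mat and the red-capped one centred on the red mat. Set all the glass down gently, keep it upright, and do not shift the vial rack in the tray.

Things in the scene. Friction and masses are not known exactly. Their poses are not given: they have to be found in the camera images.
- blue_bottle: amber glass solvent bottle with a BLUE screw cap, 0.3 to 0.6 kg, 143 mm high. 70 mm in diameter up to 88 mm height, then a shoulder and neck; the cap is 52 mm in diameter at heights 115 to 143 mm. Best gripped across the cap from above. Origin: centre of its underside, z up. At the start it stands on the blue mat.
- red_bottle: the same bottle with a RED screw cap: 70 mm diameter, 143 mm high, cap 52 mm in diameter at heights 115 to 143 mm, 0.3 to 0.6 kg. Origin: centre of its underside, z up. At the start it stands on the red mat.
- used_jar: used standard jar: squat amber jar with a YELLOW lid, 62 mm high, body 50 mm in diameter, lid 52 mm in diameter at heights 44 to 62 mm, about 0.11 kg. Origin: centre of its underside, z up. At the start it stands on the grey mat, one tall bottle 74 mm away on its -x side and the other 74 mm away on its -y side (axes of the grey mat).
- fresh_jar: the fresh standard jar: the same jar (62 mm high, lid 52 mm in diameter at heights 44 to 62 mm) with a GREEN lid. Origin: centre of its underside, z up. At the start it stands on the bench just beyond the empties tub.
- blue_mat: round blue mat, 84 mm in diameter, 2 mm thick, fixed in the white solvent tray: the blue-capped bottle's place. Origin: centre of its underside; axes along the tray's sides. The tray is fixed, 185 x 185 mm outside, with a 5 mm floor (the mats lie on it) and rims 30 mm high. It has four places in a square about 74 mm apart, their centres 50 to 55 mm from the rims.
- red_mat: round red mat, 84 mm in diameter, 2 mm thick, fixed in the solvent tray: the red-capped bottle's place. Origin: centre of its underside; axes along the tray's sides. The blue and red mats have the tray's -x,+y place and its +x,-y place, either way round.
- jar_mat: round grey mat of 64 mm diameter, 2 mm thick, fixed in the back corner (+x,+y) of the solvent tray: the place of the standard jar. Origin: centre of its underside; axes along the tray's sides.
- vial_rack: white 4 x 4 rack of small vials standing loose in the front corner (-x,-y) of the solvent tray, 60 x 60 mm, 40 mm high, to be left where it is. Origin: centre of its underside.
- parking_tray: the parking tray: low empty yellow plastic spill tray fixed on the bench, 220 mm (its x) by 130 mm (its y) outside, walls 4 mm thick and 20 mm high, floor 4 mm thick; both bottles fit side by side along its x. Origin: centre of its underside.
- empties_tub: the empties tub: black plastic tub fixed on the bench, 140 x 140 mm outside, walls 5 mm thick and 30 mm high, floor 5 mm thick, open on top and empty. Origin: centre of its underside; axes along its sides.
Mind the look-alikes: they are no part of the job. What is shaped like the blue_bottle but purple is not meant. What is shaped like the fresh_jar but pink is not meant.

How it is judged:
On the way, in this order (a step that is already met when the one before it is completed fails the run):
1. both solvent bottles stand released in the parking tray, the used jar still on its mat (x of blue_bottle in the frame of parking_tray between -0.08 and 0.08 m and y of blue_bottle in the frame of parking_tray between -0.04 and 0.04 m and z of each of blue_bottle, red_bottle in the frame of parking_tray below 0.012 m and angle between each of blue_bottle, red_bottle, used_jar's own z axis and vertical below 0.1 rad and x of red_bottle in the frame of parking_tray between -0.08 and 0.08 m and y of red_bottle in the frame of parking_tray between -0.04 and 0.04 m and linear speed of each of blue_bottle, red_bottle below 0.02 m/s and angular speed of each of blue_bottle, red_bottle below 0.2 rad/s and contact force between each of blue_bottle, red_bottle and the fingers below 0.1 N and horizontal distance between used_jar and jar_mat below 0.012 m and z of used_jar in the frame of jar_mat between -0.002 and 0.006 m), for 0.2 s.
2. the used jar stands released in the empties tub, both bottles still parked (x of used_jar in the frame of empties_tub between -0.05 and 0.05 m and y of used_jar in the frame of empties_tub between -0.05 and 0.05 m and z of used_jar in the frame of empties_tub below 0.012 m and angle between each of used_jar, blue_bottle, red_bottle's own z axis and vertical below 0.1 rad and linear speed of used_jar below 0.02 m/s and angular speed of used_jar below 0.2 rad/s and contact force between used_jar and the fingers below 0.1 N and x of blue_bottle in the frame of parking_tray between -0.08 and 0.08 m and y of blue_bottle in the frame of parking_tray between -0.04 and 0.04 m and z of each of blue_bottle, red_bottle in the frame of parking_tray below 0.012 m and x of red_bottle in the frame of parking_tray between -0.08 and 0.08 m and y of red_bottle in the frame of parking_tray between -0.04 and 0.04 m), for 0.2 s.
3. the fresh jar stands released on the grey mat (centre within 12 mm), both bottles still parked (horizontal distance between fresh_jar and jar_mat below 0.012 m and z of fresh_jar in the frame of jar_mat between -0.002 and 0.006 m and angle between each of fresh_jar, blue_bottle, red_bottle's own z axis and vertical below 0.1 rad and linear speed of fresh_jar below 0.02 m/s and angular speed of fresh_jar below 0.2 rad/s and contact force between fresh_jar and the fingers below 0.1 N and x of blue_bottle in the frame of parking_tray between -0.08 and 0.08 m and y of blue_bottle in the frame of parking_tray between -0.04 and 0.04 m and z of each of blue_bottle, red_bottle in the frame of parking_tray below 0.012 m and x of red_bottle in the frame of parking_tray between -0.08 and 0.08 m and y of red_bottle in the frame of parking_tray between -0.04 and 0.04 m), for 0.2 s.
At the end, for the whole second after the job is handed in: The blue-capped bottle stands upright on the blue mat, the red-capped one on the red mat and the fresh jar on the grey mat, each centred within 12 mm; the used jar stands upright in the empties tub; the vial rack is within 15 mm of where it was; everything is released and at rest (horizontal distance between blue_bottle and blue_mat below 0.012 m and z of blue_bottle in the frame of blue_mat between -0.002 and 0.006 m and angle between each of blue_bottle, red_bottle, fresh_jar, used_jar's own z axis and vertical below 0.1 rad and horizontal distance between red_bottle and red_mat below 0.012 m and z of red_bottle in the frame of red_mat between -0.002 and 0.006 m and horizontal distance between fresh_jar and jar_mat below 0.012 m and z of fresh_jar in the frame of jar_mat between -0.002 and 0.006 m and x of used_jar in the frame of empties_tub between -0.05 and 0.05 m and y of used_jar in the frame of empties_tub between -0.05 and 0.05 m and z of used_jar in the frame of empties_tub below 0.012 m and linear speed of each of blue_bottle, red_bottle, used_jar, fresh_jar below 0.02 m/s and angular speed of each of blue_bottle, red_bottle, used_jar, fresh_jar below 0.2 rad/s and contact force between each of blue_bottle, red_bottle, used_jar, fresh_jar and the fingers below 0.1 N and distance of vial_rack from where it was at the start of the episode below 0.015 m); the robot touches nothing.
It fails at once if a bottle or jar tipped by more than 25 degrees (angle between any of blue_bottle, red_bottle, used_jar, fresh_jar's own z axis and vertical above 0.44 rad).
It fails at once if the vial rack shifted by more than 15 mm (distance of vial_rack from where it was at the start of the episode above 0.015 m).
It fails at once if glass dropped or slammed down instead of set down (faster than 0.45 m/s within 30 mm above its mat, the parking tray or the tub) ((horizontal distance between blue_bottle and blue_mat below 0.09 m and z of blue_bottle in the frame of blue_mat between 0 and 0.035 m and linear speed of blue_bottle above 0.45 m/s) or (horizontal distance between red_bottle and red_mat below 0.09 m and z of red_bottle in the frame of red_mat between 0 and 0.035 m and linear speed of red_bottle above 0.45 m/s) or (horizontal distance between blue_bottle and parking_tray below 0.09 m and z of blue_bottle in the frame of parking_tray between 0 and 0.035 m and linear speed of blue_bottle above 0.45 m/s) or (horizontal distance between red_bottle and parking_tray below 0.09 m and z of red_bottle in the frame of parking_tray between 0 and 0.035 m and linear speed of red_bottle above 0.45 m/s) or (horizontal distance between used_jar and empties_tub below 0.09 m and z of used_jar in the frame of empties_tub between 0 and 0.035 m and linear speed of used_jar above 0.45 m/s) or (horizontal distance between fresh_jar and jar_mat below 0.09 m and z of fresh_jar in the frame of jar_mat between 0 and 0.035 m and linear speed of fresh_jar above 0.45 m/s)).
It also fails if it takes over 136 s, if anything falls off the work surface, if the arm or the gripper's body presses on something with over 40 N, if the wrist force passes 120 N, or if a joint passes its speed limit or range.

ROBOT

A 7-joint arm with a two-finger parallel gripper is mounted at the origin on the work surface. World frame = base frame: x ahead of the robot, y to its left, z up, the work surface at z = 0. Lengths are in m, angles in rad, forces in N, time in s.
With the tool pointing down it reaches from about 0.4 to 0.85 m from the base axis. Payload 10.4 kg.
Tool frame: the origin (TCP) lies on the centre line of the jaws, within the pads' length; the fingertips stand 11 mm ahead of it and the grasp point (between the pads) lies 8 mm behind it (tip_reach is the distance from the TCP to the fingertips, in m); z points along the fingers, y is the line along which they close (so a half turn about z gives the same grasp; the last joint's range is limited). The gripper opens to 85 mm and grips with 20 to 120 N. Pads are 22 mm wide; open, the fingers measure 114 mm over their backs; the gripper's body (76 mm by 85 mm) begins 54 mm behind the grasp point. The pads swing forward as they close: fully open they stand 13 mm farther back than shut.
Start: joints at [1.225, 0.332, -0.065, 1.46, 0.022, 1.35, -0.088], TCP at [0.198, -0.593, 0.242] pointing down, gripper open.
Joint ranges: [-2.6, 2.6], [-0.5, 2.12], [-1.47, 1.34], [0.16, 2.42], [-1.27, 4.41], [0.06, 2.06], [-2.6, 2.6]. Speed limits (rad/s): [2.22, 2.22, 2.79, 2.79, 3.14, 3.14, 3.14].

INTERFACE

Orientations are given as a unit quaternion [x, y, z, w].
In Python, from workcell import get_obs, camera, hand_in, tip_reach gives the robot as it stands. The module is installed in compiled form; this text tells all that it offers.
- The arm moves only by the tool move_arm, never from a script. Its argument "plan" is a list of rows, each an object with "delta_pos": the shift along the tool's x, y, z in parts of the range, where 1.0 means 0.8 m, a list of three; "turn": the turn, a rotation vector about the tool's x, y, z in normalised numbers (1 is 2 pi rad), a list of three; "fingers": the closure, from 0 (fully open) to 1 (shut). A call has 1 to 12 rows; each row is the pose to reach, as a shift and turn from the pose commanded when the call began, along the tool's axes at that moment; what a row does not reach only later rows make up. A row lasts 1/8 s, in which the tool goes at most 62.5 mm and 10.7 degrees, less where a joint would pass 70% of its speed; a pose out of reach is approached as far as the arm can. No shift or turn number may pass 1 either way. A call with a gripper value outside its range is refused whole. The fingers move at their own pace and stop on an object; "force" is the grip in N (left out, the last holds). Time passes only in rows, so rows that repeat a pose let the fingers close. It gives the time, the measured TCP pose, the force, the opening and the grip force at its end, in the units of the state.
- get_obs(): the state, without advancing time (a new reading comes with each control period).
- camera(name): name is "side" or "top"; returns a dict with "color" (384x512x3 uint8, red, green, blue), "range_z" (384x512 float32, m along the optical axis (not along the pixel's ray), 0 where there is no reading), "fx", "fy", "cx", "cy" (pixels), "R" (3x3) and "t" (3): a world point X has camera coordinates R X + t. Camera axes: x right, y down, z forward; pixel columns grow to the right and rows downward; lengths in m; the calibration is good to about 2 mm. A picture is of the moment at which its call begins.
- hand_in(): hands the job in; it is judged then, once.
The state is a dict: "clock": time; "joint_pos": joint angles; "joint_velocities": joint speeds; "tau": joint torques, N m; "position": TCP position; "ee_rot": TCP orientation; "ft_force": force on the tool from outside, world axes, zero at the start; "torque": the same for the moment, N m; "grip_width": opening from 0.0 (shut) to 1.0 (fully open); "grasp_force": force on a finger pad.
Only numpy, scipy, OpenCV 4.12 (cv2) and the standard library are available. Lean on these libraries where they do the work, as an engineer would, in place of code of your own. Each camera call takes 0.05 s, during which the arm holds its last target. There are 200 camera calls.

## Working session

There is one attempt and no reset: what is moved stays moved. The work goes in short steps, Python scripts to look and compute and a tool call to move; the robot and the scene stay as the last step left them, time stands still between calls to the robot, and variables do not carry over. Pictures are saved under pics/ and viewed, at most 14 in all, crops included, and the job is handed in when it is done.

Besides the shell and the picture viewer there is one more tool, called after "Request:" by a JSON object that holds its "op" and its "data", one argument or row to a line. move_arm: Moves the arm, as the interface text tells. Its arguments: {"type":"object","properties":{"plan":{"type":"array","items":{"type":"object","properties":{"delta_pos":{"type":"array","items":{"type":"number"}},"turn":{"type":"array","items":{"type":"number"}},"fingers":{"type":"number"}}}},"force":{"type":"number"}},"required":["plan"]}

```bash
mkdir -p pics
cat > h.py <<'E'
import numpy as np, cv2
from workcell import get_obs, camera, hand_in, tip_reach
def cloud(c):
    z=c["range_z"]; v,u=np.mgrid[:384,:512]
    P=np.stack([(u-c["cx"])/c["fx"]*z,(v-c["cy"])/c["fy"]*z,z],-1)
    W=(P-c["t"])@c["R"]; W[z==0]=np.nan
    return W
def snap(name,f):
    c=camera(name); cv2.imwrite(f,c["color"][...,::-1]); np.savez(f[:-4],**c); return c
E
python3 - <<'E'
from h import *
for n in("top","side"):
    c=snap(n,f"pics/{n}0.png"); print(n,c["fx"],-c["R"].T@c["t"],c["R"][2])
o=get_obs(); print({k:np.round(v,3) for k,v in o.items()}, tip_reach)
E
```

```text
top 413.9886418976603 [ 0.38171596 -0.04802369  1.07285721] [ 0.13888088  0.00608277 -0.99029041]
side 496.4890823986758 [0.10302935 0.71585828 0.87187608] [ 0.33584582 -0.63829821 -0.69266369]
{'clock': np.float64(0.1), 'joint_pos': array([ 1.225,  0.333, -0.065,  1.461,  0.022,  1.35 , -0.088]), 'joint_velocities': array([ 0.002, -0.002, -0.   , -0.003, -0.   ,  0.   ,  0.001]), 'tau': array([ 2.0000e-03, -6.2674e+01,  4.9000e-02, -3.9243e+01,  1.6000e-02,
        7.0000e-03,  0.0000e+00]), 'position': array([ 0.198, -0.592,  0.242]), 'ee_rot': array([ 0.987,  0.161, -0.   , -0.001]), 'ft_force': array([ 0.857, -0.286, -0.728]), 'torque': array([0.069, 0.015, 0.034]), 'grasp_force': np.float64(0.0), 'grip_width': np.float64(1.003)} 0.011
```

View pics/top0.png

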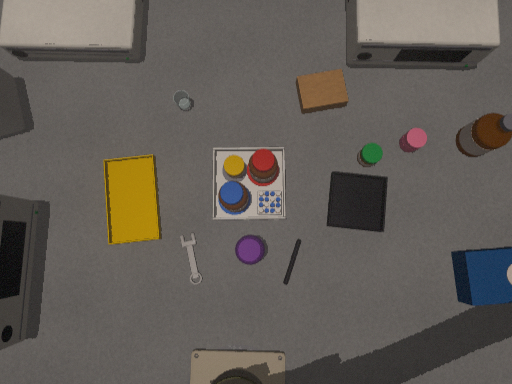

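View pics/side0.png

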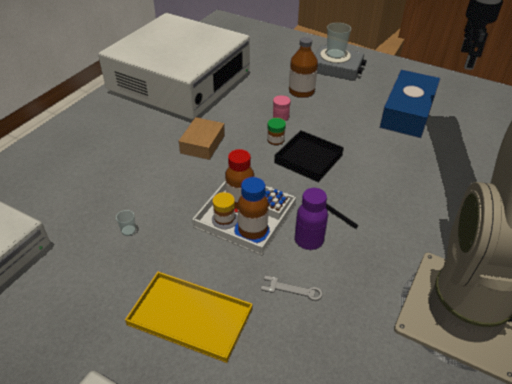

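The top view shows, as candidates:
- **Blue bottle:** blue cap (231,192), with the purple look-alike at (250,248).
- **Red bottle:** red cap (263,160).
- **Used jar:** yellow lid (234,167).
- **Fresh jar:** green lid (371,153), with the pink look-alike at (416,138).
- **Other things:** rack (269,202), parking tray (132,199), tub (357,201).

By the description I choose the blue, red, yellow and green ones. Next come the measurements and one close crop.

```bash
cat >> h.py <<'E'
def circ(W,m):
    # centre/radius of the min enclosing circle of the top-face points
    p=W[m][:,:2]; p=p[~np.isnan(p[:,0])]
    (x,y),r=cv2.minEnclosingCircle((p*1000).astype(np.float32)); return np.round([x,y,r]),np.round(p.mean(0)*1000),len(p)
def rect(W,m):
    p=W[m][:,:2]; p=p[~np.isnan(p[:,0])]
    return cv2.minAreaRect((p*1000).astype(np.float32))
def win(a,r0,r1,c0,c1):
    m=np.zeros((384,512),bool); m[r0:r1,c0:c1]=1; return m&a
E
python3 - <<'E'
from h import *
c=dict(np.load("pics/top0.npz")); W=cloud(c); z=W[...,2]; H=cv2.cvtColor(c["color"],cv2.COLOR_RGB2HSV); h,s,v=[H[...,i].astype(int) for i in range(3)]
sat=(s>110)&(v>50)
for n,hm,zr,w in [("blue",(h>100)&(h<125),(.139,.16),(170,220,210,255)),("red",(h<6)|(h>174),(.139,.16),(140,190,240,285)),
  ("yel",(h>18)&(h<32),(.06,.08),(145,185,215,250)),("green",(h>45)&(h<90),(.05,.075),(135,175,355,390))]:
    m=win(hm&sat,*w); print(n,"z pct",np.round(np.nanpercentile(z[m],[5,50,95]),3))
    print("   ",circ(W,m&(z>zr[0])&(z<zr[1])))
print("tray rim",rect(W,win((z>.022)&(z<.036),142,226,207,292)))
print("tub rim",rect(W,win((z>.022)&(z<.036),165,240,320,395)))
print("park rim",rect(W,win((z>.014)&(z<.026),145,250,95,170)))
for k,w in(("tubfloor",(195,210,345,370)),("parkfloor",(180,220,120,145)),("bench",(270,290,150,170)),("rack",(194,212,260,280))):
    m=win(z>-1,*w); print(k,np.round(np.median(z[m]),4))
print("rack",rect(W,win((z>.035)&(z<.055),188,216,255,284)))
im=c["color"][130:230,200:400,::-1]; cv2.imwrite("pics/crop0.png",cv2.resize(im,None,fx=4,fy=4,interpolation=2))
E
```

```text
blue z pct [0.006 0.15  0.153]
    (array([493.,  18.,  26.]), array([493.,  19.]), 403)
red z pct [0.006 0.149 0.153]
    (array([570., -51.,  26.]), array([569., -51.]), 408)
yel z pct [0.064 0.069 0.072]
    (array([572.,  20.,  26.]), array([571.,  20.]), 336)
green z pct [0.059 0.062 0.065]
    (array([ 611., -322.,   26.]), array([ 611., -322.]), 331)
tray rim ((534.7510986328125, -16.387054443359375), (183.68966674804688, 184.9239044189453), 1.3390201330184937)
tub rim ((506.0443420410156, -295.62884521484375), (141.96180725097656, 164.1270751953125), 85.1900405883789)
park rim ((488.3056335449219, 284.6887512207031), (220.48455810546875, 132.09976196289062), 7.714847564697266)
tubfloor 0.0054
parkfloor 0.0039
bench -0.0002
rack 0.0424
rack ((485.3931579589844, -70.4328842163086), (53.365699768066406, 52.94375991821289), 1.1583070755004883)
```

View pics/crop0.png

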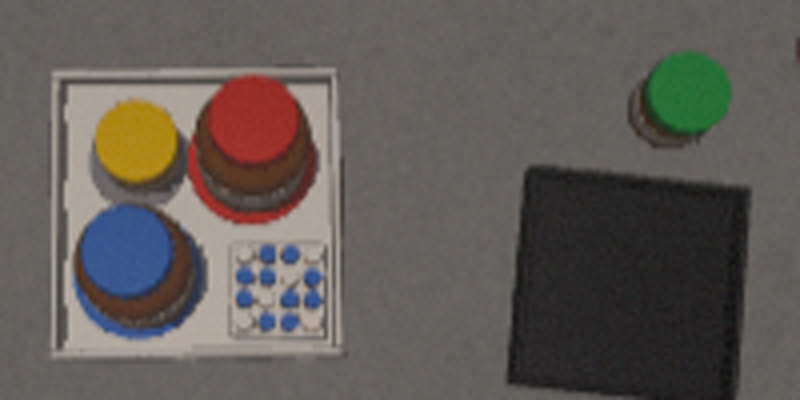

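The crop confirms the blue cap (231,192), red cap (263,160), yellow lid (234,167) and green lid (371,153). The heights and 26 mm radii agree with the given sizes. I'll cross-check with the side camera and measure the tub.

Run:
```python
from h import *
c=dict(np.load("pics/side0.npz")); W=cloud(c); z=W[...,2]; H=cv2.cvtColor(c["color"],cv2.COLOR_RGB2HSV); h,s,v=[H[...,i].astype(int) for i in range(3)]
sat=(s>110)&(v>50)
for n,hm,zr,w in [("blue",(h>100)&(h<125),(.146,.16),(175,210,235,275)),("red",(h<6)|(h>174),(.146,.16),(145,180,222,258)),
  ("yel",(h>18)&(h<32),(.064,.08),(190,215,208,240)),("green",(h>45)&(h<90),(.058,.075),(115,138,262,290))]:
    m=win(hm&sat,*w); print(n,"z",np.round(np.nanpercentile(z[m],[5,50,95]),3),circ(W,m&(z>zr[0])&(z<zr[1])))
print("tray",rect(W,win((z>.024)&(z<.036)&(s<60)&(v>110),175,255,185,305)))
print("tub",rect(W,win((v<70)&(z<.04)&(z>.022),125,185,265,350)))
print("park",rect(W,win((z>.014)&(z<.026)&sat,265,365,115,265)))
c=dict(np.load("pics/top0.npz")); W=cloud(c); z=W[...,2]; v=c["color"].max(-1)
print("top tub",rect(W,win((z>.022)&(z<.036)&(v<55),168,240,320,392)),rect(W,win((z<.01)&(v<45),175,228,330,385)))
```

```text
blue z [0.046 0.15  0.153] (array([490.,  20.,  28.]), array([489.,  23.]), 334)
red z [0.13  0.15  0.153] (array([566., -50.,  28.]), array([566., -47.]), 288)
yel z [0.054 0.07  0.073] (array([570.,  22.,  29.]), array([567.,  24.]), 302)
green z [0.051 0.063 0.066] (array([ 608., -322.,   29.]), array([ 607., -319.]), 175)
tray ((531.096435546875, -13.582923889160156), (187.1457977294922, 189.7552490234375), 1.7980841398239136)
tub ((523.587158203125, -294.3314514160156), (145.93484497070312, 208.70144653320312), 85.29773712158203)
park ((484.3238525390625, 286.5709228515625), (221.3085174560547, 132.5116729736328), 7.522435665130615)
top tub ((492.9643859863281, -293.5337219238281), (140.08627319335938, 137.61273193359375), 85.2501220703125) ((492.4540100097656, -292.4915771484375), (136.24014282226562, 135.4809112548828), 85.61853790283203)
```

The manual's scale: shifts go in shares of 0.8 m and turns go in shares of 2 pi rad. Converting my numbers, -0.05 m is -0.0625, -1.248 rad is -0.1986.

Request:
{"op": "move_arm", "data": {
  "plan": [
    {"delta_pos":[0,0,-0.0625],"turn":[0,0,-0.0286]},
    {"delta_pos":[0,0,-0.0625],"turn":[0,0,-0.0573]},
    {"delta_pos":[0,0,-0.0625],"turn":[0,0,-0.0859]},
    {"delta_pos":[0,0,-0.0625],"turn":[0,0,-0.1146]},
    {"delta_pos":[0,0,-0.0625],"turn":[0,0,-0.1432]},
    {"delta_pos":[0,0,-0.0625],"turn":[0,0,-0.1719]},
    {"delta_pos":[0,0,-0.0625],"turn":[0,0,-0.1986]},
    {"delta_pos":[0,0,-0.0625],"turn":[0,0,-0.1986]}
  ]
}}

```text
validation failed for argument at $.pl...
```

Converted, -0.05 m is -0.0625, -1.248 rad is -0.1986.

Request:
{"op": "move_arm", "data": {
  "plan": [
    {"delta_pos":[0,0,-0.0625],"turn":[0,0,-0.0286],"fingers":0.0},
    {"delta_pos":[0,0,-0.0625],"turn":[0,0,-0.0573],"fingers":0.0},
    {"delta_pos":[0,0,-0.0625],"turn":[0,0,-0.1146],"fingers":0.0},
    {"delta_pos":[0,0,-0.0625],"turn":[0,0,-0.1719],"fingers":0.0},
    {"delta_pos":[0,0,-0.0625],"turn":[0,0,-0.1986],"fingers":0.0},
    {"delta_pos":[0,0,-0.0625],"turn":[0,0,-0.1986],"fingers":0.0},
    {"delta_pos":[0,0,-0.0625],"turn":[0,0,-0.1986],"fingers":0.0},
    {"delta_pos":[0,0,-0.0625],"turn":[0,0,-0.1986],"fingers":0.0}
  ],
  "force": 40
}}

```text
clock: 1.1
position: [0.1981, -0.5926, 0.2919]
ee_rot: [0.707, 0.707, 0.0, -0.0]
ft_force: [0.6, 0.1, 0.3]
grip_width: 0.998
grasp_force: 0.0
```

Converted, 0.612 m is 0.765, 0.294 m is 0.3675.

Request:
{"op": "move_arm", "data": {
  "plan": [
    {"delta_pos":[0.0625,0.0875,0],"turn":[0,0,0],"fingers":0.0},
    {"delta_pos":[0.125,0.15,0],"turn":[0,0,0],"fingers":0.0},
    {"delta_pos":[0.1875,0.1875,0],"turn":[0,0,0],"fingers":0.0},
    {"delta_pos":[0.2625,0.225,0],"turn":[0,0,0],"fingers":0.0},
    {"delta_pos":[0.325,0.25,0],"turn":[0,0,0],"fingers":0.0},
    {"delta_pos":[0.4,0.275,0],"turn":[0,0,0],"fingers":0.0},
    {"delta_pos":[0.475,0.3,0],"turn":[0,0,0],"fingers":0.0},
    {"delta_pos":[0.55,0.325,0],"turn":[0,0,0],"fingers":0.0},
    {"delta_pos":[0.625,0.35,0],"turn":[0,0,0],"fingers":0.0},
    {"delta_pos":[0.7,0.3625,0],"turn":[0,0,0],"fingers":0.0},
    {"delta_pos":[0.765,0.3675,0],"turn":[0,0,0],"fingers":0.0},
    {"delta_pos":[0.765,0.3675,0],"turn":[0,0,0],"fingers":0.0}
  ]
}}

```text
clock: 2.6
position: [0.4921, 0.0241, 0.2926]
ee_rot: [0.706, 0.708, 0.001, -0.0]
ft_force: [0.4, -0.3, 0.5]
grip_width: 0.995
grasp_force: 0.0
```

Converted, 0.163 m is 0.2038, 0.145 m is 0.1813.

Request:
{"op": "move_arm", "data": {
  "plan": [
    {"delta_pos":[0,0,0.0625],"turn":[0,0,0],"fingers":0.0},
    {"delta_pos":[0,0,0.1125],"turn":[0,0,0],"fingers":0.0},
    {"delta_pos":[0,0,0.15],"turn":[0,0,0],"fingers":0.0},
    {"delta_pos":[0,0,0.1813],"turn":[0,0,0],"fingers":0.0},
    {"delta_pos":[0,0,0.2038],"turn":[0,0,0],"fingers":0.0},
    {"delta_pos":[0,0,0.2038],"turn":[0,0,0],"fingers":0.0},
    {"delta_pos":[0,0,0.2038],"turn":[0,0,0],"fingers":0.3},
    {"delta_pos":[0,0,0.2038],"turn":[0,0,0],"fingers":0.5},
    {"delta_pos":[0,0,0.2038],"turn":[0,0,0],"fingers":0.5},
    {"delta_pos":[0,0,0.2038],"turn":[0,0,0],"fingers":0.5},
    {"delta_pos":[0,0,0.2038],"turn":[0,0,0],"fingers":0.5},
    {"delta_pos":[0,0,0.2038],"turn":[0,0,0],"fingers":0.5}
  ],
  "force": 40
}}

```text
clock: 4.1
position: [0.4928, 0.0193, 0.1305]
ee_rot: [0.707, 0.707, 0.0, 0.001]
ft_force: [-2.3, 0.1, 5.3]
grip_width: 0.599
grasp_force: 40.8
```

Converted, 0.23 m is 0.2875, -0.11 m is -0.1375.

Request:
{"op": "move_arm", "data": {
  "plan": [
    {"delta_pos":[0,0,-0.0125],"turn":[0,0,0],"fingers":0.5},
    {"delta_pos":[0,0,-0.0375],"turn":[0,0,0],"fingers":0.5},
    {"delta_pos":[0,0,-0.0688],"turn":[0,0,0],"fingers":0.5},
    {"delta_pos":[0,0,-0.1063],"turn":[0,0,0],"fingers":0.5},
    {"delta_pos":[0.0125,-0.0025,-0.1313],"turn":[0,0,0],"fingers":0.5},
    {"delta_pos":[0.0375,-0.0075,-0.1375],"turn":[0,0,0],"fingers":0.5},
    {"delta_pos":[0.075,-0.0163,-0.1375],"turn":[0,0,0],"fingers":0.5},
    {"delta_pos":[0.1188,-0.025,-0.1375],"turn":[0,0,0],"fingers":0.5},
    {"delta_pos":[0.1625,-0.035,-0.1375],"turn":[0,0,0],"fingers":0.5},
    {"delta_pos":[0.2063,-0.045,-0.1375],"turn":[0,0,0],"fingers":0.5},
    {"delta_pos":[0.25,-0.0538,-0.1375],"turn":[0,0,0],"fingers":0.5},
    {"delta_pos":[0.2875,-0.0625,-0.1375],"turn":[0,0,0],"fingers":0.5}
  ]
}}

```text
clock: 5.6
position: [0.4408, 0.2514, 0.2388]
ee_rot: [0.707, 0.708, -0.0, -0.0]
ft_force: [-0.5, -0.5, -3.0]
grip_width: 0.599
grasp_force: 42.8
```

Run:
```python
from h import *
c=snap("side","pics/s1.png"); print(get_obs()["ft_force"],get_obs()["position"])
t=snap("top","pics/t1.png")
a=c["color"][100:384,100:400,::-1]; cv2.imwrite("pics/s1c.png",cv2.resize(a,None,fx=2,fy=2))
```

```text
[-3.93604488  2.84718963 -3.18968548] [0.43897666 0.25553156 0.23905866]
```

View pics/s1c.png

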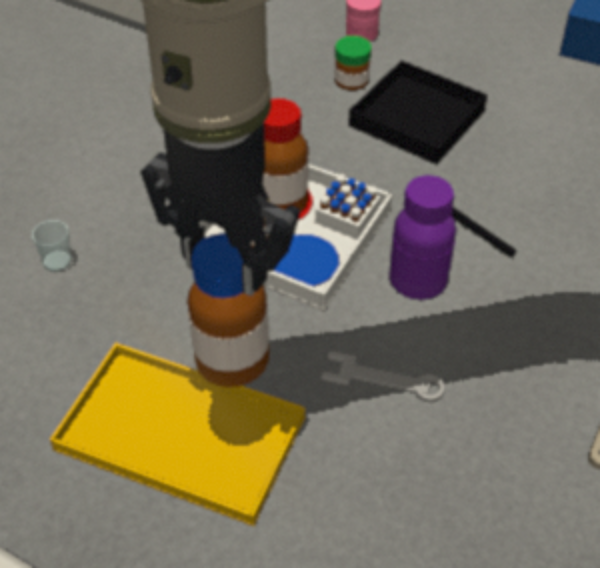

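Side crop: the blue bottle hangs upright in the jaws at (230,300), just short of the parking tray. The blue mat at (303,258) is clear and the rack undisturbed.

Converted, 0.112 m is 0.14, 0.03 m is 0.0375.

Request:
{"op": "move_arm", "data": {
  "plan": [
    {"delta_pos":[0.025,-0.005,0],"turn":[0,0,0],"fingers":0.5},
    {"delta_pos":[0.0375,-0.0075,0.025],"turn":[0,0,0],"fingers":0.5},
    {"delta_pos":[0.0375,-0.0075,0.0563],"turn":[0,0,0],"fingers":0.5},
    {"delta_pos":[0.0375,-0.0075,0.0875],"turn":[0,0,0],"fingers":0.5},
    {"delta_pos":[0.0375,-0.0075,0.1063],"turn":[0,0,0],"fingers":0.5},
    {"delta_pos":[0.0375,-0.0075,0.1188],"turn":[0,0,0],"fingers":0.5},
    {"delta_pos":[0.0375,-0.0075,0.1288],"turn":[0,0,0],"fingers":0.5},
    {"delta_pos":[0.0375,-0.0075,0.1338],"turn":[0,0,0],"fingers":0.5},
    {"delta_pos":[0.0375,-0.0075,0.1375],"turn":[0,0,0],"fingers":0.5},
    {"delta_pos":[0.0375,-0.0075,0.14],"turn":[0,0,0],"fingers":0.5},
    {"delta_pos":[0.0375,-0.0075,0.14],"turn":[0,0,0],"fingers":0.5}
  ]
}}

```text
clock: 7.08
position: [0.4364, 0.2795, 0.1276]
ee_rot: [0.707, 0.707, 0.0, 0.0]
ft_force: [-0.6, -0.1, -0.5]
grip_width: 0.597
grasp_force: 43.1
```

Converted, -0.21 m is -0.2625, -0.16 m is -0.2.

Request:
{"op": "move_arm", "data": {
  "plan": [
    {"delta_pos":[0,0,0.0013],"turn":[0,0,0],"fingers":0.5},
    {"delta_pos":[0,0,0.0013],"turn":[0,0,0],"fingers":0.35},
    {"delta_pos":[0,0,0.0013],"turn":[0,0,0],"fingers":0.1},
    {"delta_pos":[0,0,0.0013],"turn":[0,0,0],"fingers":0.0},
    {"delta_pos":[0,0,0.0013],"turn":[0,0,0],"fingers":0.0},
    {"delta_pos":[0,0,-0.025],"turn":[0,0,0],"fingers":0.0},
    {"delta_pos":[0,0,-0.075],"turn":[0,0,0],"fingers":0.0},
    {"delta_pos":[-0.025,0.0125,-0.1375],"turn":[0,0,0],"fingers":0.0},
    {"delta_pos":[-0.075,0.0375,-0.1875],"turn":[0,0,0],"fingers":0.0},
    {"delta_pos":[-0.1375,0.075,-0.2],"turn":[0,0,0],"fingers":0.0},
    {"delta_pos":[-0.2,0.1125,-0.2],"turn":[0,0,0],"fingers":0.0},
    {"delta_pos":[-0.2625,0.1375,-0.2],"turn":[0,0,0],"fingers":0.0}
  ]
}}

```text
clock: 8.57
position: [0.5472, 0.0672, 0.2874]
ee_rot: [0.707, 0.707, 0.0, 0.0]
ft_force: [0.2, 0.3, -0.2]
grip_width: 1.002
grasp_force: 0.0
```

Run:
```python
from h import *
o=get_obs();print(o["grip_width"],o["ft_force"],o["position"])
for n in("side","top"):
    c=snap(n,f"pics/{n}2.png"); W=cloud(c); z=W[...,2]; H=cv2.cvtColor(c["color"],cv2.COLOR_RGB2HSV); h,s,v=[H[...,i].astype(int) for i in range(3)]
    m=(h>100)&(h<125)&(s>110)&(v>50)
    print(n,"bluecap",circ(W,m&(z>.14)&(z<.16)&(W[...,1]>.2)),"bluemat",circ(W,m&(z>0)&(z<.012)&(abs(W[...,0]-.495)<.05)&(abs(W[...,1]-.02)<.05)))
    m=((h<6)|(h>174))&(s>110)&(v>50); m&=(abs(W[...,0]-.57)<.06)&(abs(W[...,1]+.05)<.06)
    print("redcap",circ(W,m&(z>.14)&(z<.16)))
```

```text
1.002216788083797 [ 0.15984194  0.26622245 -0.20993106] [0.54724007 0.06724856 0.28739151]
side bluecap (array([434., 281.,  27.]), array([433., 283.]), 583) bluemat (array([493.,  22.,  43.]), array([492.,  20.]), 626)
redcap (array([566., -48.,  28.]), array([565., -45.]), 337)
top bluecap (array([437., 279.,  26.]), array([437., 278.]), 398) bluemat (array([504.,  -8.,  25.]), array([506., -11.]), 49)
redcap (array([570., -51.,  26.]), array([569., -51.]), 408)
```

Converted, 0.158 m is 0.1975, -0.11 m is -0.1375.

Request:
{"op": "move_arm", "data": {
  "plan": [
    {"delta_pos":[-0.0625,0.0125,0],"turn":[0,0,0],"fingers":0.0},
    {"delta_pos":[-0.1125,0.0213,0],"turn":[0,0,0],"fingers":0.0},
    {"delta_pos":[-0.1375,0.0263,0],"turn":[0,0,0],"fingers":0.0},
    {"delta_pos":[-0.1494,0.0281,0.0375],"turn":[0,0,0],"fingers":0.0},
    {"delta_pos":[-0.1494,0.0281,0.0875],"turn":[0,0,0],"fingers":0.0},
    {"delta_pos":[-0.1494,0.0281,0.1375],"turn":[0,0,0],"fingers":0.0},
    {"delta_pos":[-0.1494,0.0281,0.175],"turn":[0,0,0],"fingers":0.0},
    {"delta_pos":[-0.1494,0.0281,0.1975],"turn":[0,0,0],"fingers":0.0},
    {"delta_pos":[-0.1494,0.0281,0.1975],"turn":[0,0,0],"fingers":0.0},
    {"delta_pos":[-0.1494,0.0281,0.1975],"turn":[0,0,0],"fingers":0.3},
    {"delta_pos":[-0.1494,0.0281,0.1975],"turn":[0,0,0],"fingers":0.5},
    {"delta_pos":[-0.1494,0.0281,0.1975],"turn":[0,0,0],"fingers":0.5}
  ]
}}

```text
clock: 10.18
position: [0.5694, -0.0502, 0.1308]
ee_rot: [0.707, 0.707, 0.0, 0.001]
ft_force: [-2.6, -0.3, 5.8]
grip_width: 0.598
grasp_force: 40.9
```

Request:
{"op": "move_arm", "data": {
  "plan": [
    {"delta_pos":[0,0,0],"turn":[0,0,0],"fingers":0.5},
    {"delta_pos":[0,0,0],"turn":[0,0,0],"fingers":0.5}
  ]
}}

```text
clock: 10.42
position: [0.5695, -0.0502, 0.1308]
ee_rot: [0.707, 0.707, 0.0, 0.001]
ft_force: [-2.2, -0.3, 4.9]
grip_width: 0.597
grasp_force: 40.9
```

Converted, 0.25 m is 0.3125, 0.21 m is 0.2625.

Request:
{"op": "move_arm", "data": {
  "plan": [
    {"delta_pos":[0,0,-0.0125],"turn":[0,0,0],"fingers":0.5},
    {"delta_pos":[0,0,-0.0375],"turn":[0,0,0],"fingers":0.5},
    {"delta_pos":[0,0,-0.075],"turn":[0,0,0],"fingers":0.5},
    {"delta_pos":[0,0,-0.1125],"turn":[0,0,0],"fingers":0.5},
    {"delta_pos":[0.0063,0,-0.1375],"turn":[0,0,0],"fingers":0.5},
    {"delta_pos":[0.0313,-0.0025,-0.1375],"turn":[0,0,0],"fingers":0.5},
    {"delta_pos":[0.0688,-0.0063,-0.1375],"turn":[0,0,0],"fingers":0.5},
    {"delta_pos":[0.1125,-0.0113,-0.1375],"turn":[0,0,0],"fingers":0.5},
    {"delta_pos":[0.1625,-0.015,-0.1375],"turn":[0,0,0],"fingers":0.5},
    {"delta_pos":[0.2125,-0.02,-0.1375],"turn":[0,0,0],"fingers":0.5},
    {"delta_pos":[0.2625,-0.025,-0.1375],"turn":[0,0,0],"fingers":0.5},
    {"delta_pos":[0.3125,-0.03,-0.1375],"turn":[0,0,0],"fingers":0.5}
  ]
}}

```text
clock: 11.92
position: [0.5432, 0.2024, 0.2381]
ee_rot: [0.707, 0.708, -0.001, -0.001]
ft_force: [0.1, 0.1, -4.3]
grip_width: 0.6
grasp_force: 42.7
```

Request:
{"op": "move_arm", "data": {
  "plan": [
    {"delta_pos":[0.0438,-0.0038,0],"turn":[0,0,0],"fingers":0.5},
    {"delta_pos":[0.0813,-0.0075,0],"turn":[0,0,0],"fingers":0.5},
    {"delta_pos":[0.1063,-0.01,0],"turn":[0,0,0],"fingers":0.5},
    {"delta_pos":[0.115,-0.0106,0.0125],"turn":[0,0,0],"fingers":0.5},
    {"delta_pos":[0.115,-0.0106,0.0438],"turn":[0,0,0],"fingers":0.5},
    {"delta_pos":[0.115,-0.0106,0.075],"turn":[0,0,0],"fingers":0.5},
    {"delta_pos":[0.115,-0.0106,0.1],"turn":[0,0,0],"fingers":0.5},
    {"delta_pos":[0.115,-0.0106,0.1163],"turn":[0,0,0],"fingers":0.5},
    {"delta_pos":[0.115,-0.0106,0.1275],"turn":[0,0,0],"fingers":0.5},
    {"delta_pos":[0.115,-0.0106,0.135],"turn":[0,0,0],"fingers":0.5},
    {"delta_pos":[0.115,-0.0106,0.14],"turn":[0,0,0],"fingers":0.5},
    {"delta_pos":[0.115,-0.0106,0.14],"turn":[0,0,0],"fingers":0.5}
  ]
}}

```text
clock: 13.42
position: [0.5365, 0.2922, 0.1279]
ee_rot: [0.707, 0.707, 0.001, 0.0]
ft_force: [-0.1, -0.9, 0.4]
grip_width: 0.595
grasp_force: 43.0
```

Converted, -0.1 m is -0.125, 0.001 m is 0.0013.

Request:
{"op": "move_arm", "data": {
  "plan": [
    {"delta_pos":[0,0,0.0013],"turn":[0,0,0],"fingers":0.35},
    {"delta_pos":[0,0,0.0013],"turn":[0,0,0],"fingers":0.1},
    {"delta_pos":[0,0,0.0013],"turn":[0,0,0],"fingers":0.0},
    {"delta_pos":[0,0,0.0013],"turn":[0,0,0],"fingers":0.0},
    {"delta_pos":[0,0,0.0013],"turn":[0,0,0],"fingers":0.0},
    {"delta_pos":[0,0,-0.025],"turn":[0,0,0],"fingers":0.0},
    {"delta_pos":[0,0,-0.075],"turn":[0,0,0],"fingers":0.0},
    {"delta_pos":[0,0,-0.125],"turn":[0,0,0],"fingers":0.0},
    {"delta_pos":[0,0,-0.125],"turn":[0,0,0],"fingers":0.0}
  ]
}}

```text
clock: 14.55
position: [0.5374, 0.2932, 0.2322]
ee_rot: [0.707, 0.707, 0.003, 0.001]
ft_force: [-0.1, 0.3, -0.5]
grip_width: 0.998
grasp_force: 0.0
```

```bash
cat > meas.py <<'E'
from h import *
import sys
def run(tag):
  o=get_obs();print(o["clock"],o["grip_width"],np.round(o["position"],4))
  B={"side":np.array([-2,1.5]),"top":np.array([1,-1])}
  for n in("side","top"):
    c=snap(n,f"pics/{n}{tag}.png"); W=cloud(c); z=W[...,2]; H=cv2.cvtColor(c["color"],cv2.COLOR_RGB2HSV); h,s,v=[H[...,i].astype(int) for i in range(3)]
    sat=(s>110)&(v>50); col={"blue":(h>100)&(h<125),"red":(h<6)|(h>174),"yel":(h>18)&(h<32),"green":(h>45)&(h<90)}
    def near(x,y,r): return np.hypot(W[...,0]-x,W[...,1]-y)<r
    for k,cc,zl,zh,p,r in [("bluecap P","blue",.14,.16,(.436,.279),.05),("redcap P","red",.14,.16,(.536,.292),.05),
      ("bluecap","blue",.14,.165,(.495,.02),.05),("redcap","red",.14,.165,(.57,-.05),.05),
      ("bluemat","blue",.0,.014,(.495,.02),.06),("redmat","red",0,.014,(.57,-.05),.06),("yel","yel",.06,.085,(.57,.02),.06),
      ("yel tub","yel",.055,.085,(.49,-.293),.08),("green","green",.055,.085,(.61,-.322),.06),("green tray","green",.06,.085,(.57,.02),.06)]:
      m=col[cc]&sat&(z>zl)&(z<zh)&near(*p,r)
      if m.sum()>40:
        a,b,N=circ(W,m); print(n,k,a[:2]-B[n],a[2],b-B[n],N)
    m=near(.485,-.07,.06)&(z>.036)&(z<.05)
    if m.sum()>100: print(n,"rack",np.round(np.array(rect(W,m)[0])-B[n],1))
if __name__=="__main__": run(sys.argv[1])
E
python3 meas.py 3
```

```text
14.55 0.9981212436598884 [0.5374 0.2932 0.2322]
side bluecap P [436.  279.5] 27.0 [435.  281.5] 599
side redcap P [537.  293.5] 27.0 [534.  293.5] 529
side bluemat [494.   21.5] 42.0 [494.   18.5] 627
side redmat [570.  -52.5] 44.0 [562.  -57.5] 420
side yel [571.   19.5] 29.0 [568.   24.5] 319
side green [ 611.  -322.5] 28.0 [ 609.  -318.5] 186
side rack [484.  -69.4]
top redcap P [538. 291.] 27.0 [536. 290.] 367
top bluemat [494.  22.] 41.0 [494.  22.] 771
top redmat [570. -50.] 42.0 [570. -50.] 782
top yel [570.  22.] 26.0 [570.  21.] 329
top green [ 610. -322.] 25.0 [ 610. -321.] 327
top rack [483.3 -68.1]
```

View pics/side3.png

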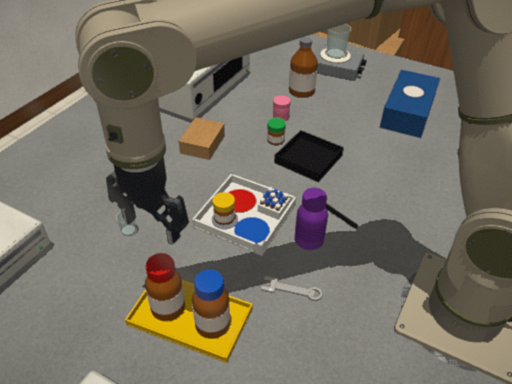

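Both bottles stand in the yellow tray, red at (163,288) and blue at (210,300). The used jar is still on its mat at (224,208), and the rack is in place. Next is the used jar.

Request:
{"op": "move_arm", "data": {
  "plan": [
    {"delta_pos":[-0.0625,0.0075,0],"turn":[0,0,0],"fingers":0.0},
    {"delta_pos":[-0.125,0.0163,0],"turn":[0,0,0],"fingers":0.0},
    {"delta_pos":[-0.1875,0.0238,0],"turn":[0,0,0],"fingers":0.0},
    {"delta_pos":[-0.25,0.0313,0],"turn":[0,0,0],"fingers":0.0},
    {"delta_pos":[-0.3,0.0388,0.0125],"turn":[0,0,0],"fingers":0.0},
    {"delta_pos":[-0.3313,0.0425,0.0375],"turn":[0,0,0],"fingers":0.0},
    {"delta_pos":[-0.3388,0.0431,0.075],"turn":[0,0,0],"fingers":0.0},
    {"delta_pos":[-0.3388,0.0431,0.125],"turn":[0,0,0],"fingers":0.0},
    {"delta_pos":[-0.3388,0.0431,0.1688],"turn":[0,0,0],"fingers":0.0},
    {"delta_pos":[-0.3388,0.0431,0.2],"turn":[0,0,0],"fingers":0.0},
    {"delta_pos":[-0.3388,0.0431,0.2175],"turn":[0,0,0],"fingers":0.0},
    {"delta_pos":[-0.3388,0.0431,0.2175],"turn":[0,0,0],"fingers":0.0}
  ]
}}

```text
clock: 16.15
position: [0.57, 0.0213, 0.0522]
ee_rot: [0.707, 0.707, -0.001, -0.001]
ft_force: [-0.2, 0.1, 0.8]
grip_width: 0.998
grasp_force: 0.0
```

Request:
{"op": "move_arm", "data": {
  "plan": [
    {"delta_pos":[0,0,0],"turn":[0,0,0],"fingers":0.2},
    {"delta_pos":[0,0,0],"turn":[0,0,0],"fingers":0.4},
    {"delta_pos":[0,0,0],"turn":[0,0,0],"fingers":0.5},
    {"delta_pos":[0,0,0],"turn":[0,0,0],"fingers":0.5},
    {"delta_pos":[0,0,0],"turn":[0,0,0],"fingers":0.5}
  ],
  "force": 30
}}

```text
clock: 16.77
position: [0.5713, 0.0208, 0.0545]
ee_rot: [0.707, 0.707, 0.0, 0.001]
ft_force: [-1.7, -0.0, 5.1]
grip_width: 0.599
grasp_force: 30.7
```

Converted, -0.275 m is -0.3438, -0.09 m is -0.1125.

Request:
{"op": "move_arm", "data": {
  "plan": [
    {"delta_pos":[0,0,-0.0125],"turn":[0,0,0],"fingers":0.5},
    {"delta_pos":[0,0,-0.0375],"turn":[0,0,0],"fingers":0.5},
    {"delta_pos":[0,0,-0.075],"turn":[0,0,0],"fingers":0.5},
    {"delta_pos":[-0.0063,-0.0013,-0.1063],"turn":[0,0,0],"fingers":0.5},
    {"delta_pos":[-0.0313,-0.0075,-0.1125],"turn":[0,0,0],"fingers":0.5},
    {"delta_pos":[-0.0688,-0.0175,-0.1125],"turn":[0,0,0],"fingers":0.5},
    {"delta_pos":[-0.1125,-0.0288,-0.1125],"turn":[0,0,0],"fingers":0.5},
    {"delta_pos":[-0.1625,-0.0413,-0.1125],"turn":[0,0,0],"fingers":0.5},
    {"delta_pos":[-0.2125,-0.0538,-0.1125],"turn":[0,0,0],"fingers":0.5},
    {"delta_pos":[-0.2625,-0.0663,-0.1125],"turn":[0,0,0],"fingers":0.5},
    {"delta_pos":[-0.3063,-0.0775,-0.1125],"turn":[0,0,0],"fingers":0.5},
    {"delta_pos":[-0.3438,-0.0875,-0.1125],"turn":[0,0,0],"fingers":0.5}
  ]
}}

```text
clock: 18.27
position: [0.5006, -0.2558, 0.1449]
ee_rot: [0.707, 0.707, 0.0, 0.001]
ft_force: [0.5, 1.0, -0.0]
grip_width: 0.597
grasp_force: 31.6
```

Converted, 0.091 m is 0.1138, 0.088 m is 0.11.

Request:
{"op": "move_arm", "data": {
  "plan": [
    {"delta_pos":[-0.0313,-0.0075,0],"turn":[0,0,0],"fingers":0.5},
    {"delta_pos":[-0.0475,-0.0113,0],"turn":[0,0,0],"fingers":0.5},
    {"delta_pos":[-0.0475,-0.0113,0.025],"turn":[0,0,0],"fingers":0.5},
    {"delta_pos":[-0.0475,-0.0113,0.05],"turn":[0,0,0],"fingers":0.5},
    {"delta_pos":[-0.0475,-0.0113,0.0725],"turn":[0,0,0],"fingers":0.5},
    {"delta_pos":[-0.0475,-0.0113,0.09],"turn":[0,0,0],"fingers":0.5},
    {"delta_pos":[-0.0475,-0.0113,0.1025],"turn":[0,0,0],"fingers":0.5},
    {"delta_pos":[-0.0475,-0.0113,0.11],"turn":[0,0,0],"fingers":0.5},
    {"delta_pos":[-0.0475,-0.0113,0.1138],"turn":[0,0,0],"fingers":0.5},
    {"delta_pos":[-0.0475,-0.0113,0.1138],"turn":[0,0,0],"fingers":0.5},
    {"delta_pos":[-0.0475,-0.0113,0.1138],"turn":[0,0,0],"fingers":0.5}
  ]
}}

```text
clock: 19.65
position: [0.492, -0.2924, 0.0526]
ee_rot: [0.707, 0.707, 0.0, 0.0]
ft_force: [-0.7, -0.5, -1.4]
grip_width: 0.597
grasp_force: 31.6
```

Converted, -0.13 m is -0.1625, 0.001 m is 0.0013.

Request:
{"op": "move_arm", "data": {
  "plan": [
    {"delta_pos":[0,0,0.0013],"turn":[0,0,0],"fingers":0.5},
    {"delta_pos":[0,0,0.0013],"turn":[0,0,0],"fingers":0.35},
    {"delta_pos":[0,0,0.0013],"turn":[0,0,0],"fingers":0.1},
    {"delta_pos":[0,0,0.0013],"turn":[0,0,0],"fingers":0.0},
    {"delta_pos":[0,0,0.0013],"turn":[0,0,0],"fingers":0.0},
    {"delta_pos":[0,0,-0.025],"turn":[0,0,0],"fingers":0.0},
    {"delta_pos":[0,0,-0.075],"turn":[0,0,0],"fingers":0.0},
    {"delta_pos":[0,0,-0.125],"turn":[0,0,0],"fingers":0.0},
    {"delta_pos":[0,0,-0.1625],"turn":[0,0,0],"fingers":0.0},
    {"delta_pos":[0,0,-0.1625],"turn":[0,0,0],"fingers":0.0}
  ]
}}

```text
clock: 20.9
position: [0.4933, -0.2926, 0.1863]
ee_rot: [0.707, 0.707, 0.0, 0.003]
ft_force: [0.2, -0.3, -0.1]
grip_width: 1.001
grasp_force: 0.0
```

```bash
python3 meas.py 4
python3 - <<'E'
from h import *
a=cv2.imread("pics/top4.png")[135:235,205:305]; b=cv2.imread("pics/side4.png")[90:270,180:380]
cv2.imwrite("pics/c4.png",np.hstack([cv2.resize(a,(400,400)),cv2.resize(b,(400,360)).copy() if 0 else cv2.resize(b,(400,400))]))
# grey mat: darker than white floor, within tray back corner
for n,B in(("top",(1,-1)),("side",(-2,1.5))):
    c=dict(np.load(f"pics/{n}4.npz")); W=cloud(c); H=cv2.cvtColor(c["color"],cv2.COLOR_RGB2HSV)
    m=(np.hypot(W[...,0]-.57,W[...,1]-.021)<.042)&(W[...,2]<.014)
    m&=(H[...,2]<150)&(H[...,1]<90); print(n,circ(W,m),B)
    print(np.histogram(H[...,2][np.hypot(W[...,0]-.57,W[...,1]-.021)<.045],bins=10))
E
```

```text
20.9 1.0008942313092546 [ 0.4933 -0.2926  0.1863]
side bluecap P [437.  279.5] 27.0 [435.  281.5] 586
side redcap P [536.  291.5] 27.0 [535.  293.5] 554
side bluemat [494.   21.5] 42.0 [494.   18.5] 631
side redmat [571.  -51.5] 43.0 [570.  -50.5] 597
side yel tub [ 493.  -289.5] 28.0 [ 491.  -286.5] 240
side green [ 610.  -323.5] 29.0 [ 609.  -318.5] 189
side rack [483.3 -68.9]
top bluecap P [436. 280.] 26.0 [436. 279.] 401
top redcap P [538. 292.] 26.0 [536. 291.] 401
top bluemat [494.  22.] 41.0 [494.  22.] 769
top redmat [570. -50.] 42.0 [570. -50.] 782
top yel tub [ 494. -291.] 26.0 [ 494. -290.] 360
top green [ 611. -321.] 25.0 [ 611. -318.] 276
top rack [483.9 -68.2]
top (array([567.,  24.,  35.]), array([568.,  23.]), 474) (1, -1)
(array([147, 287,   9,  14,  21,  53,  39,  63,  14, 267]), array([106. , 114.3, 122.6, 130.9, 139.2, 147.5, 155.8, 164.1, 172.4,
       180.7, 189. ]))
side (array([563.,  22.,  37.]), array([565.,  24.]), 409) (-2, 1.5)
(array([229, 138,  28,  12,  41,  28,  56,  22,  28, 145]), array([100. , 110.7, 121.4, 132.1, 142.8, 153.5, 164.2, 174.9, 185.6,
       196.3, 207. ]))
```

View pics/c4.png

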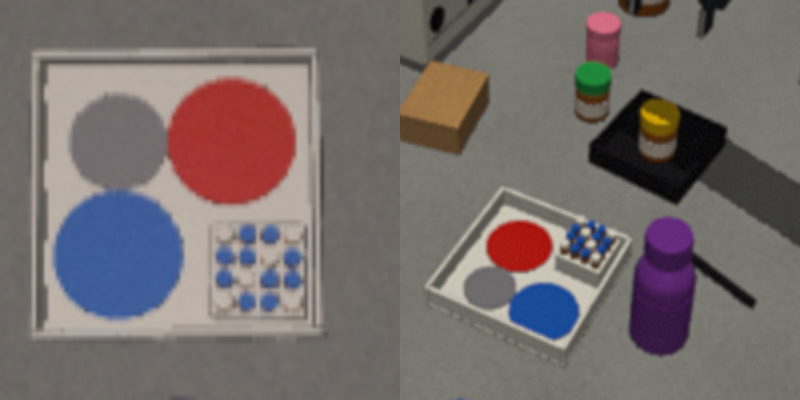

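In the crop, the grey mat is at (118,142), red at (231,142) and blue at (119,255), all clear, with the rack unmoved. The used jar stands in the tub and the fresh jar is the green one, not the pink. Next is the fresh jar.

Converted, 0.135 m is 0.1688, 0.132 m is 0.165.

Request:
{"op": "move_arm", "data": {
  "plan": [
    {"delta_pos":[-0.0125,0.05,0],"turn":[0,0,0],"fingers":0.0},
    {"delta_pos":[-0.025,0.1,0],"turn":[0,0,0],"fingers":0.0},
    {"delta_pos":[-0.0375,0.1375,0],"turn":[0,0,0],"fingers":0.0},
    {"delta_pos":[-0.0375,0.1488,0],"turn":[0,0,0],"fingers":0.0},
    {"delta_pos":[-0.0375,0.1488,0.025],"turn":[0,0,0],"fingers":0.0},
    {"delta_pos":[-0.0375,0.1488,0.0625],"turn":[0,0,0],"fingers":0.0},
    {"delta_pos":[-0.0375,0.1488,0.1],"turn":[0,0,0],"fingers":0.0},
    {"delta_pos":[-0.0375,0.1488,0.1313],"turn":[0,0,0],"fingers":0.0},
    {"delta_pos":[-0.0375,0.1488,0.1525],"turn":[0,0,0],"fingers":0.0},
    {"delta_pos":[-0.0375,0.1488,0.165],"turn":[0,0,0],"fingers":0.0},
    {"delta_pos":[-0.0375,0.1488,0.1688],"turn":[0,0,0],"fingers":0.0},
    {"delta_pos":[-0.0375,0.1488,0.1688],"turn":[0,0,0],"fingers":0.0}
  ]
}}

```text
clock: 22.5
position: [0.6111, -0.3223, 0.0479]
ee_rot: [0.707, 0.707, 0.0, 0.0]
ft_force: [1.4, 0.3, 0.1]
grip_width: 0.996
grasp_force: 0.0
```

Request:
{"op": "move_arm", "data": {
  "plan": [
    {"delta_pos":[0,0,0],"turn":[0,0,0],"fingers":0.2},
    {"delta_pos":[0,0,0],"turn":[0,0,0],"fingers":0.4},
    {"delta_pos":[0,0,0],"turn":[0,0,0],"fingers":0.5},
    {"delta_pos":[0,0,0],"turn":[0,0,0],"fingers":0.5},
    {"delta_pos":[0,0,0],"turn":[0,0,0],"fingers":0.5}
  ],
  "force": 30
}}

```text
clock: 23.12
position: [0.6111, -0.3224, 0.0481]
ee_rot: [0.707, 0.707, 0.0, 0.0]
ft_force: [-1.8, 1.0, 6.0]
grip_width: 0.593
grasp_force: 31.1
```

Run:
```python
from h import *
for n,B in(("top",(1,-1)),("side",(-2,1.5))):
    c=dict(np.load(f"pics/{n}4.npz")); W=cloud(c); H=cv2.cvtColor(c["color"],cv2.COLOR_RGB2HSV)
    m=(np.hypot(W[...,0]-.57,W[...,1]-.022)<.05)&(W[...,2]<.014)&(H[...,2]<130)&(H[...,1]<70)
    m=cv2.morphologyEx(m.astype(np.uint8),cv2.MORPH_OPEN,np.ones((5,5)))>0
    r=circ(W,m); print(n,r[0][:2]-B,r[0][2],r[1]-B)
```

```text
top [567.  24.] 32.0 [567.  24.]
side [568.   20.5] 34.0 [567.   23.5]
```

Converted, 0.285 m is 0.3563, -0.09 m is -0.1125.

Request:
{"op": "move_arm", "data": {
  "plan": [
    {"delta_pos":[0,0,-0.0125],"turn":[0,0,0],"fingers":0.5},
    {"delta_pos":[0,0,-0.0375],"turn":[0,0,0],"fingers":0.5},
    {"delta_pos":[0,0,-0.075],"turn":[0,0,0],"fingers":0.5},
    {"delta_pos":[0.0063,-0.0013,-0.1063],"turn":[0,0,0],"fingers":0.5},
    {"delta_pos":[0.0313,-0.0038,-0.1125],"turn":[0,0,0],"fingers":0.5},
    {"delta_pos":[0.0688,-0.0088,-0.1125],"turn":[0,0,0],"fingers":0.5},
    {"delta_pos":[0.1125,-0.0138,-0.1125],"turn":[0,0,0],"fingers":0.5},
    {"delta_pos":[0.1625,-0.02,-0.1125],"turn":[0,0,0],"fingers":0.5},
    {"delta_pos":[0.2125,-0.0263,-0.1125],"turn":[0,0,0],"fingers":0.5},
    {"delta_pos":[0.2625,-0.0325,-0.1125],"turn":[0,0,0],"fingers":0.5},
    {"delta_pos":[0.3125,-0.0388,-0.1125],"turn":[0,0,0],"fingers":0.5},
    {"delta_pos":[0.3563,-0.0438,-0.1125],"turn":[0,0,0],"fingers":0.5}
  ]
}}

```text
clock: 24.62
position: [0.5743, -0.0341, 0.1367]
ee_rot: [0.706, 0.708, -0.0, -0.0]
ft_force: [0.6, -0.1, -1.1]
grip_width: 0.596
grasp_force: 31.5
```

Converted, 0.0835 m is 0.1044, 0.08 m is 0.1.

Request:
{"op": "move_arm", "data": {
  "plan": [
    {"delta_pos":[0.0375,-0.005,0],"turn":[0,0,0],"fingers":0.5},
    {"delta_pos":[0.0625,-0.0075,0],"turn":[0,0,0],"fingers":0.5},
    {"delta_pos":[0.075,-0.0094,0],"turn":[0,0,0],"fingers":0.5},
    {"delta_pos":[0.075,-0.0094,0.0125],"turn":[0,0,0],"fingers":0.5},
    {"delta_pos":[0.075,-0.0094,0.0375],"turn":[0,0,0],"fingers":0.5},
    {"delta_pos":[0.075,-0.0094,0.0625],"turn":[0,0,0],"fingers":0.5},
    {"delta_pos":[0.075,-0.0094,0.0813],"turn":[0,0,0],"fingers":0.5},
    {"delta_pos":[0.075,-0.0094,0.0938],"turn":[0,0,0],"fingers":0.5},
    {"delta_pos":[0.075,-0.0094,0.1],"turn":[0,0,0],"fingers":0.5},
    {"delta_pos":[0.075,-0.0094,0.1044],"turn":[0,0,0],"fingers":0.5},
    {"delta_pos":[0.075,-0.0094,0.1044],"turn":[0,0,0],"fingers":0.5},
    {"delta_pos":[0.075,-0.0094,0.1044],"turn":[0,0,0],"fingers":0.5}
  ]
}}

```text
clock: 26.12
position: [0.5685, 0.0228, 0.055]
ee_rot: [0.707, 0.707, -0.0, 0.0]
ft_force: [-4.9, 0.3, 8.5]
grip_width: 0.599
grasp_force: 32.3
```

Request:
{"op": "move_arm", "data": {
  "plan": [
    {"delta_pos":[0,0,0],"turn":[0,0,0],"fingers":0.35},
    {"delta_pos":[0,0,0],"turn":[0,0,0],"fingers":0.1},
    {"delta_pos":[0,0,0],"turn":[0,0,0],"fingers":0.0},
    {"delta_pos":[0,0,0],"turn":[0,0,0],"fingers":0.0},
    {"delta_pos":[0,0,0],"turn":[0,0,0],"fingers":0.0},
    {"delta_pos":[0,0,-0.025],"turn":[0,0,0],"fingers":0.0},
    {"delta_pos":[0,0,-0.075],"turn":[0,0,0],"fingers":0.0},
    {"delta_pos":[0,0,-0.1375],"turn":[0,0,0],"fingers":0.0},
    {"delta_pos":[0.025,-0.0025,-0.2],"turn":[0,0,0],"fingers":0.0},
    {"delta_pos":[0.0875,-0.01,-0.25],"turn":[0,0,0],"fingers":0.0},
    {"delta_pos":[0.15,-0.0163,-0.2625],"turn":[0,0,0],"fingers":0.0},
    {"delta_pos":[0.2,-0.0225,-0.2625],"turn":[0,0,0],"fingers":0.0}
  ]
}}

```text
clock: 27.62
position: [0.55, 0.1855, 0.2669]
ee_rot: [0.707, 0.708, 0.002, 0.001]
ft_force: [0.7, -0.3, -0.1]
grip_width: 1.001
grasp_force: 0.0
```

```bash
python3 meas.py 5
```

```text
27.625 1.0010814350787571 [0.55   0.1855 0.2669]
side bluecap P [436.  279.5] 28.0 [435.  281.5] 592
side redcap P [536.  291.5] 27.0 [535.  293.5] 554
side bluemat [495.   20.5] 42.0 [494.   18.5] 633
side redmat [571.  -52.5] 42.0 [563.  -57.5] 428
side yel tub [ 494.  -291.5] 28.0 [ 491.  -287.5] 243
side green tray [570.   22.5] 26.0 [567.   26.5] 312
side rack [494.4 -71.5]
top bluemat [494.  22.] 41.0 [494.  22.] 767
top redmat [570. -50.] 42.0 [570. -50.] 785
top yel tub [ 494. -291.] 27.0 [ 494. -290.] 366
top green tray [569.  23.] 25.0 [569.  23.] 310
top rack [483.9 -68.1]
```

Converted, 0.137 m is 0.1713, 0.109 m is 0.1363.

Request:
{"op": "move_arm", "data": {
  "plan": [
    {"delta_pos":[0.0625,-0.0075,0],"turn":[0,0,0],"fingers":0.0},
    {"delta_pos":[0.1125,-0.0138,0],"turn":[0,0,0],"fingers":0.0},
    {"delta_pos":[0.1363,-0.0173,0],"turn":[0,0,0],"fingers":0.0},
    {"delta_pos":[0.1363,-0.0173,0.025],"turn":[0,0,0],"fingers":0.0},
    {"delta_pos":[0.1363,-0.0173,0.075],"turn":[0,0,0],"fingers":0.0},
    {"delta_pos":[0.1363,-0.0173,0.125],"turn":[0,0,0],"fingers":0.0},
    {"delta_pos":[0.1363,-0.0173,0.1563],"turn":[0,0,0],"fingers":0.0},
    {"delta_pos":[0.1363,-0.0173,0.1713],"turn":[0,0,0],"fingers":0.0},
    {"delta_pos":[0.1363,-0.0173,0.1713],"turn":[0,0,0],"fingers":0.0},
    {"delta_pos":[0.1363,-0.0173,0.1713],"turn":[0,0,0],"fingers":0.3},
    {"delta_pos":[0.1363,-0.0173,0.1713],"turn":[0,0,0],"fingers":0.5},
    {"delta_pos":[0.1363,-0.0173,0.1713],"turn":[0,0,0],"fingers":0.5}
  ],
  "force": 40
}}

```text
clock: 29.22
position: [0.5368, 0.2923, 0.128]
ee_rot: [0.707, 0.707, 0.001, 0.0]
ft_force: [-2.5, -0.3, 6.5]
grip_width: 0.598
grasp_force: 41.1
```

Request:
{"op": "move_arm", "data": {
  "plan": [
    {"delta_pos":[0,0,0],"turn":[0,0,0],"fingers":0.5},
    {"delta_pos":[0,0,0],"turn":[0,0,0],"fingers":0.5}
  ]
}}

```text
clock: 29.48
position: [0.5368, 0.2923, 0.128]
ee_rot: [0.707, 0.707, 0.001, 0.0]
ft_force: [-2.0, -0.9, 6.5]
grip_width: 0.598
grasp_force: 41.1
```

Converted, -0.25 m is -0.3125, -0.12 m is -0.15.

Request:
{"op": "move_arm", "data": {
  "plan": [
    {"delta_pos":[0,0,-0.0125],"turn":[0,0,0],"fingers":0.5},
    {"delta_pos":[0,0,-0.0375],"turn":[0,0,0],"fingers":0.5},
    {"delta_pos":[0,0,-0.075],"turn":[0,0,0],"fingers":0.5},
    {"delta_pos":[0,0,-0.1125],"turn":[0,0,0],"fingers":0.5},
    {"delta_pos":[-0.0063,0,-0.1438],"turn":[0,0,0],"fingers":0.5},
    {"delta_pos":[-0.0313,0.0025,-0.15],"turn":[0,0,0],"fingers":0.5},
    {"delta_pos":[-0.0688,0.0063,-0.15],"turn":[0,0,0],"fingers":0.5},
    {"delta_pos":[-0.1125,0.0113,-0.15],"turn":[0,0,0],"fingers":0.5},
    {"delta_pos":[-0.1625,0.0163,-0.15],"turn":[0,0,0],"fingers":0.5},
    {"delta_pos":[-0.2125,0.0213,-0.15],"turn":[0,0,0],"fingers":0.5},
    {"delta_pos":[-0.2625,0.0263,-0.15],"turn":[0,0,0],"fingers":0.5},
    {"delta_pos":[-0.3125,0.03,-0.15],"turn":[0,0,0],"fingers":0.5}
  ]
}}

```text
clock: 30.98
position: [0.5605, 0.0407, 0.2481]
ee_rot: [0.707, 0.707, 0.0, 0.0]
ft_force: [0.3, 0.3, -2.8]
grip_width: 0.594
grasp_force: 42.8
```

Converted, -0.0925 m is -0.1156, -0.083 m is -0.1038.

Request:
{"op": "move_arm", "data": {
  "plan": [
    {"delta_pos":[-0.0438,0.005,0],"turn":[0,0,0],"fingers":0.5},
    {"delta_pos":[-0.0813,0.0088,0],"turn":[0,0,0],"fingers":0.5},
    {"delta_pos":[-0.1038,0.0113,0],"turn":[0,0,0],"fingers":0.5},
    {"delta_pos":[-0.1156,0.0119,0],"turn":[0,0,0],"fingers":0.5},
    {"delta_pos":[-0.1156,0.0119,0],"turn":[0,0,0],"fingers":0.5},
    {"delta_pos":[-0.1156,0.0119,0.0125],"turn":[0,0,0],"fingers":0.5},
    {"delta_pos":[-0.1156,0.0119,0.0375],"turn":[0,0,0],"fingers":0.5},
    {"delta_pos":[-0.1156,0.0119,0.0688],"turn":[0,0,0],"fingers":0.5},
    {"delta_pos":[-0.1156,0.0119,0.1],"turn":[0,0,0],"fingers":0.5}
  ]
}}

```text
clock: 32.1
position: [0.5693, -0.0501, 0.1646]
ee_rot: [0.707, 0.707, -0.0, -0.001]
ft_force: [-0.1, 0.2, -3.5]
grip_width: 0.599
grasp_force: 42.7
```

Converted, 0.0375 m is 0.0469, 0.034 m is 0.0425.

Request:
{"op": "move_arm", "data": {
  "plan": [
    {"delta_pos":[0,0,0.0125],"turn":[0,0,0],"fingers":0.5},
    {"delta_pos":[0,0,0.025],"turn":[0,0,0],"fingers":0.5},
    {"delta_pos":[0,0,0.035],"turn":[0,0,0],"fingers":0.5},
    {"delta_pos":[0,0,0.0425],"turn":[0,0,0],"fingers":0.5},
    {"delta_pos":[0,0,0.0469],"turn":[0,0,0],"fingers":0.5},
    {"delta_pos":[0,0,0.0469],"turn":[0,0,0],"fingers":0.5},
    {"delta_pos":[0,0,0.0469],"turn":[0,0,0],"fingers":0.5}
  ]
}}

```text
clock: 32.98
position: [0.5703, -0.0507, 0.1311]
ee_rot: [0.707, 0.707, -0.0, 0.001]
ft_force: [-6.4, -0.5, 11.5]
grip_width: 0.595
grasp_force: 44.7
```

Converted, 0.19 m is 0.2375, -0.16 m is -0.2.

Request:
{"op": "move_arm", "data": {
  "plan": [
    {"delta_pos":[0,0,0],"turn":[0,0,0],"fingers":0.35},
    {"delta_pos":[0,0,0],"turn":[0,0,0],"fingers":0.1},
    {"delta_pos":[0,0,0],"turn":[0,0,0],"fingers":0.0},
    {"delta_pos":[0,0,0],"turn":[0,0,0],"fingers":0.0},
    {"delta_pos":[0,0,0],"turn":[0,0,0],"fingers":0.0},
    {"delta_pos":[0,0,-0.025],"turn":[0,0,0],"fingers":0.0},
    {"delta_pos":[0,0,-0.075],"turn":[0,0,0],"fingers":0.0},
    {"delta_pos":[0,0,-0.1375],"turn":[0,0,0],"fingers":0.0},
    {"delta_pos":[0.05,-0.02,-0.1875],"turn":[0,0,0],"fingers":0.0},
    {"delta_pos":[0.1125,-0.045,-0.2],"turn":[0,0,0],"fingers":0.0},
    {"delta_pos":[0.175,-0.07,-0.2],"turn":[0,0,0],"fingers":0.0},
    {"delta_pos":[0.2375,-0.095,-0.2],"turn":[0,0,0],"fingers":0.0}
  ]
}}

```text
clock: 34.48
position: [0.4932, 0.1411, 0.291]
ee_rot: [0.707, 0.707, 0.001, 0.001]
ft_force: [0.6, -0.5, -0.1]
grip_width: 1.003
grasp_force: 0.0
```

Converted, 0.1625 m is 0.2031, 0.14 m is 0.175.

Request:
{"op": "move_arm", "data": {
  "plan": [
    {"delta_pos":[0.0625,-0.025,0],"turn":[0,0,0],"fingers":0.0},
    {"delta_pos":[0.125,-0.0513,0],"turn":[0,0,0],"fingers":0.0},
    {"delta_pos":[0.1625,-0.0675,0],"turn":[0,0,0],"fingers":0.0},
    {"delta_pos":[0.175,-0.0719,0.0125],"turn":[0,0,0],"fingers":0.0},
    {"delta_pos":[0.175,-0.0719,0.0625],"turn":[0,0,0],"fingers":0.0},
    {"delta_pos":[0.175,-0.0719,0.125],"turn":[0,0,0],"fingers":0.0},
    {"delta_pos":[0.175,-0.0719,0.175],"turn":[0,0,0],"fingers":0.0},
    {"delta_pos":[0.175,-0.0719,0.2031],"turn":[0,0,0],"fingers":0.0},
    {"delta_pos":[0.175,-0.0719,0.2031],"turn":[0,0,0],"fingers":0.0},
    {"delta_pos":[0.175,-0.0719,0.2031],"turn":[0,0,0],"fingers":0.3},
    {"delta_pos":[0.175,-0.0719,0.2031],"turn":[0,0,0],"fingers":0.5},
    {"delta_pos":[0.175,-0.0719,0.2031],"turn":[0,0,0],"fingers":0.5}
  ]
}}

```text
clock: 35.98
position: [0.437, 0.2797, 0.1282]
ee_rot: [0.707, 0.707, 0.001, 0.0]
ft_force: [-1.4, -1.0, 5.9]
grip_width: 0.593
grasp_force: 40.8
```

```bash
python3 meas.py 6
```

```text
35.975 0.5934655745567481 [0.437  0.2797 0.1282]
side bluecap P [439.  280.5] 26.0 [440.  286.5] 413
side bluemat [495.   20.5] 43.0 [494.   18.5] 634
side redmat [553.  -47.5] 37.0 [542.  -40.5] 82
side yel tub [ 493.  -291.5] 27.0 [ 491.  -286.5] 241
side green tray [558.   13.5] 21.0 [554.   15.5] 73
side rack [496.7 -67.7]
top bluecap P [437. 273.] 22.0 [437. 268.] 135
top redcap [570. -50.] 26.0 [569. -50.] 406
top bluemat [494.  22.] 41.0 [494.  22.] 773
top redmat [570. -50.] 42.0 [548. -47.] 147
top yel tub [ 494. -292.] 26.0 [ 494. -290.] 368
top green tray [569.  23.] 25.0 [569.  23.] 311
top rack [500.1 -67.7]
```

Converted, -0.2 m is -0.25, -0.12 m is -0.15.

Request:
{"op": "move_arm", "data": {
  "plan": [
    {"delta_pos":[0,0,0],"turn":[0,0,0],"fingers":0.5},
    {"delta_pos":[0,0,-0.0125],"turn":[0,0,0],"fingers":0.5},
    {"delta_pos":[0,0,-0.0375],"turn":[0,0,0],"fingers":0.5},
    {"delta_pos":[0,0,-0.075],"turn":[0,0,0],"fingers":0.5},
    {"delta_pos":[0,0,-0.1125],"turn":[0,0,0],"fingers":0.5},
    {"delta_pos":[-0.0125,0.0025,-0.1438],"turn":[0,0,0],"fingers":0.5},
    {"delta_pos":[-0.0375,0.0088,-0.15],"turn":[0,0,0],"fingers":0.5},
    {"delta_pos":[-0.075,0.0163,-0.15],"turn":[0,0,0],"fingers":0.5},
    {"delta_pos":[-0.1188,0.0263,-0.15],"turn":[0,0,0],"fingers":0.5},
    {"delta_pos":[-0.1625,0.0363,-0.15],"turn":[0,0,0],"fingers":0.5},
    {"delta_pos":[-0.2063,0.0463,-0.15],"turn":[0,0,0],"fingers":0.5},
    {"delta_pos":[-0.25,0.0563,-0.15],"turn":[0,0,0],"fingers":0.5}
  ]
}}

```text
clock: 37.58
position: [0.4816, 0.0784, 0.2482]
ee_rot: [0.707, 0.707, 0.0, 0.001]
ft_force: [1.4, 0.1, -3.7]
grip_width: 0.594
grasp_force: 42.8
```

Converted, 0.08 m is 0.1, -0.058 m is -0.0725.

Request:
{"op": "move_arm", "data": {
  "plan": [
    {"delta_pos":[-0.0375,0.0088,0],"turn":[0,0,0],"fingers":0.5},
    {"delta_pos":[-0.0625,0.0138,0],"turn":[0,0,0],"fingers":0.5},
    {"delta_pos":[-0.0725,0.0163,0],"turn":[0,0,0],"fingers":0.5},
    {"delta_pos":[-0.0725,0.0163,0],"turn":[0,0,0],"fingers":0.5},
    {"delta_pos":[-0.0725,0.0163,0.0125],"turn":[0,0,0],"fingers":0.5},
    {"delta_pos":[-0.0725,0.0163,0.0375],"turn":[0,0,0],"fingers":0.5},
    {"delta_pos":[-0.0725,0.0163,0.0688],"turn":[0,0,0],"fingers":0.5},
    {"delta_pos":[-0.0725,0.0163,0.1],"turn":[0,0,0],"fingers":0.5}
  ]
}}

```text
clock: 38.58
position: [0.4941, 0.0223, 0.1656]
ee_rot: [0.707, 0.708, -0.0, -0.0]
ft_force: [-0.0, -0.8, -3.3]
grip_width: 0.596
grasp_force: 42.8
```

Converted, 0.0375 m is 0.0469, 0.034 m is 0.0425.

Request:
{"op": "move_arm", "data": {
  "plan": [
    {"delta_pos":[0,0,0.0125],"turn":[0,0,0],"fingers":0.5},
    {"delta_pos":[0,0,0.025],"turn":[0,0,0],"fingers":0.5},
    {"delta_pos":[0,0,0.035],"turn":[0,0,0],"fingers":0.5},
    {"delta_pos":[0,0,0.0425],"turn":[0,0,0],"fingers":0.5},
    {"delta_pos":[0,0,0.0469],"turn":[0,0,0],"fingers":0.5},
    {"delta_pos":[0,0,0.0469],"turn":[0,0,0],"fingers":0.5},
    {"delta_pos":[0,0,0.0469],"turn":[0,0,0],"fingers":0.5}
  ]
}}

```text
clock: 39.45
position: [0.4949, 0.0215, 0.1312]
ee_rot: [0.707, 0.707, -0.0, 0.001]
ft_force: [-8.5, -0.7, 19.0]
grip_width: 0.594
grasp_force: 45.8
```

Touching down; release and retreat.

Converted, 0.19 m is 0.2375, -0.001 m is -0.0013.

Request:
{"op": "move_arm", "data": {
  "plan": [
    {"delta_pos":[0,0,-0.0013],"turn":[0,0,0],"fingers":0.5},
    {"delta_pos":[0,0,-0.0013],"turn":[0,0,0],"fingers":0.35},
    {"delta_pos":[0,0,-0.0013],"turn":[0,0,0],"fingers":0.1},
    {"delta_pos":[0,0,-0.0013],"turn":[0,0,0],"fingers":0.0},
    {"delta_pos":[0,0,-0.0013],"turn":[0,0,0],"fingers":0.0},
    {"delta_pos":[0,0,-0.025],"turn":[0,0,0],"fingers":0.0},
    {"delta_pos":[0,0,-0.075],"turn":[0,0,0],"fingers":0.0},
    {"delta_pos":[0,0,-0.1375],"turn":[0,0,0],"fingers":0.0},
    {"delta_pos":[0.05,0,-0.1875],"turn":[0,0,0],"fingers":0.0},
    {"delta_pos":[0.1125,0,-0.2],"turn":[0,0,0],"fingers":0.0},
    {"delta_pos":[0.175,0,-0.2],"turn":[0,0,0],"fingers":0.0},
    {"delta_pos":[0.2375,0,-0.2],"turn":[0,0,0],"fingers":0.0}
  ]
}}

```text
clock: 40.95
position: [0.4945, 0.2127, 0.2911]
ee_rot: [0.707, 0.707, 0.001, 0.001]
ft_force: [1.0, -0.6, 0.2]
grip_width: 0.998
grasp_force: 0.0
```

Converted, 0.06 m is 0.075, 0.04 m is 0.05.

Request:
{"op": "move_arm", "data": {
  "plan": [
    {"delta_pos":[0.05,0,0],"turn":[0,0,0],"fingers":0.0},
    {"delta_pos":[0.075,0,0],"turn":[0,0,0],"fingers":0.0},
    {"delta_pos":[0.075,0,0],"turn":[0,0,0],"fingers":0.0},
    {"delta_pos":[0.075,0,0],"turn":[0,0,0],"fingers":0.0},
    {"delta_pos":[0.075,0,0],"turn":[0,0,0],"fingers":0.0}
  ]
}}

```text
clock: 41.58
position: [0.495, 0.27, 0.2896]
ee_rot: [0.708, 0.706, -0.0, 0.0]
ft_force: [-0.7, 0.5, 0.3]
grip_width: 1.0
grasp_force: 0.0
```

```bash
python3 meas.py 7
python3 - <<'E'
from h import *
for f in("top0","top7"):
    c=dict(np.load(f"pics/{f}.npz")); W=cloud(c)
    print(f,rect(W,win((W[...,2]>.035)&(W[...,2]<.055),188,216,255,284))[:2])
a=cv2.imread("pics/top7.png")[130:230,200:400]; b=cv2.imread("pics/top0.png")[130:230,200:300]
s=cv2.imread("pics/side7.png")[80:280,170:370]
cv2.imwrite("pics/c7.png",np.hstack([cv2.resize(a,(800,400)),])[:, :400] if 0 else np.hstack([cv2.resize(a[:,:100],(400,400)),cv2.resize(s,(400,400))]))
E
```

```text
41.575 1.0002277016533208 [0.495  0.27   0.2896]
side bluecap [493.   21.5] 28.0 [492.   25.5] 378
side redcap [570.  -49.5] 28.0 [568.  -46.5] 330
side bluemat [495.   22.5] 42.0 [480.   30.5] 98
side yel tub [ 491.  -293.5] 29.0 [ 491.  -287.5] 243
side green tray [570.   23.5] 27.0 [566.   25.5] 302
side rack [479.4 -70.7]
top bluecap [493.  22.] 26.0 [493.  22.] 405
top redcap [570. -50.] 26.0 [569. -50.] 408
top bluemat [491.  22.] 40.0 [467.  19.] 82
top redmat [570. -50.] 41.0 [548. -46.] 148
top yel tub [ 494. -292.] 26.0 [ 494. -290.] 365
top green tray [570.  23.] 25.0 [568.  23.] 314
top rack [500.2 -51.6]
top0 ((485.3931579589844, -70.4328842163086), (53.365699768066406, 52.94375991821289))
top7 ((485.3508605957031, -69.21601867675781), (53.51450729370117, 50.387657165527344))
```

View pics/c7.png

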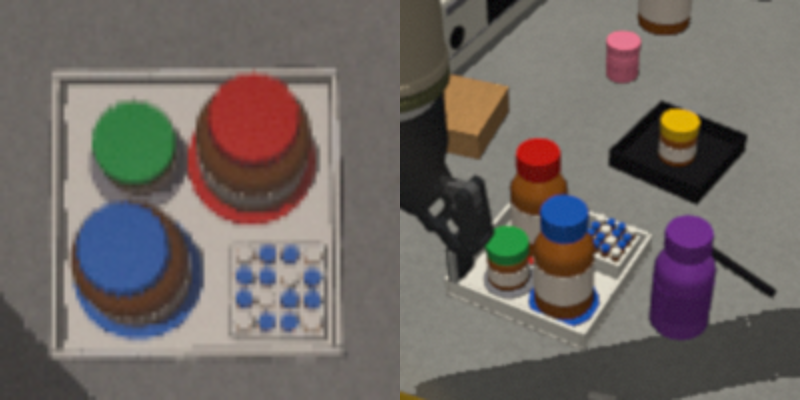

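Top crop: blue cap (122,248) on the blue mat, red (253,118) on the red mat, green (134,142) on the grey mat, and the rack at (279,289) unmoved. Side crop: the used jar (680,130) is upright in the tub. All are centred within about 2 mm, and the gripper is clear of everything.

```bash
python3 -c "
from h import *
print(hand_in())"
```

```text
the job is handed in; nothing more can be done
None
```

I swapped the jars and put both bottles back on their mats, each object within about 2 mm of centre by camera and the vial rack unmoved; I handed the job in at about 42 s of the 136 s limit, but hand-in returned no verdict.

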